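# Ease a bread tray over the lip of the display bay

## Robot

A 6-joint arm with a two-finger parallel gripper is mounted at the origin on the work surface. World frame = base frame: x ahead of the robot, y to its left, z up, the work surface at z = 0. Lengths are in m, angles in degrees, forces in N, time in s.
With the tool pointing down it reaches from about 0.375 to 0.9 m from the base axis. Payload 3.1 kg.
Tool frame: the origin (TCP) lies between the finger pads; the fingertips stand 11 mm ahead of it and the grasp point (between the pads) lies 8 mm behind it; z points along the fingers, y is the line along which they close (so a half turn about z gives the same grasp; the last joint's range is limited). The gripper opens to 87 mm and grips with 3 to 60 N. Pads are 19 mm wide; open, the fingers measure 117 mm over their backs; the gripper's body (75 mm by 190 mm) begins 51 mm behind the grasp point.
Start: joints at [60.189, 30.224, 82.088, -0, 67.689, -10.227], TCP at [0.209, 0.589, 0.234] pointing down, gripper open.
Joint ranges: [-176.69, 176.69], [-43.24, 126.21], [12.49, 139.97], [-82, 262], [0, 151.66], [-163.58, 163.58]. Speed limits (degrees/s): [159.86, 159.86, 180, 180, 180, 180].

## Interface

Orientations are given as a 3x3 rotation matrix whose columns are the frame's x, y, z axes.
In Python, from rig import bot, viewer, workorder, nets gives the robot as it stands. The module is installed in compiled form; this text tells all that it offers.
- The arm moves only by the tool move_arm, never from a script. Its argument "increments" is a list of rows, each a list of 7 numbers: the shift along the tool's x, y, z normalised to -1 to 1, where 1 is 0.3 m, then the turn, a rotation vector about the tool's x, y, z normalised to -1 to 1, where 1 is pi rad, then the opening, from 0 (shut) to 1 (fully open). In form: [[tx, ty, tz, wx, wy, wz, grip], ...]. A call has 1 to 10 rows; each row is the pose to reach, as a shift and turn from the pose commanded when the call began, along the tool's axes at that moment, turning the shorter way round; what a row does not reach only later rows make up. A row lasts 1/12 s, in which the tool goes at most 41.7 mm and 7.16 degrees, less where a joint would pass 70% of its speed; a pose out of reach is approached as far as the arm can. A call with a number of a shift or a turn outside -1 to 1 is refused whole. A call with a gripper value outside its range is refused whole. The fingers move at their own pace and stop on an object; the grip force is fixed at half the most. Time passes only in rows, so rows that repeat a pose let the fingers close. It gives the time, the measured TCP pose, the force, the opening and the grip force at its end, in the units of the state.
- bot.read_state(): the state, without advancing time (a new reading comes with each control period).
- viewer.capture(name): name is "scene" or "top"; returns a dict with "image" (420x560x3 uint8, blue, green, red), "K" (3x3 intrinsics, pixels), "eye" and "orientation" of the camera in the world. Camera axes: x right, y up, looking along -z (the intrinsics and any distortion apply to the point x, -y, -z); pixel columns grow to the right and rows downward; lengths in m; the calibration is good to about 2 mm. A picture is of the moment at which its call begins. There is no depth.
- workorder.hand_in(): hands the job in; it is judged then, once.
Trained networks look in the newest picture that a camera, given by its name, has taken for a name from the list of things; names that differ only in an ending like _2 or _b are one class to them, and where a whole thing is asked for, a point or a joint stands for the part that bears it (a point fixed in the world has none). Each returns a list of dicts, best first, with "conf" (0 to 1); they miss things now and then, are a little off and sometimes report something else, mostly with a low value. They report only what shows in the picture. A call takes as long as a camera call. They do not tell look-alikes from the thing itself.
- nets.find_in(camera, thing): "location" ([column, row] in pixels, amid what is visible of it).
The state is a dict: "time_s": time; "joint_positions": joint angles; "qvel": joint speeds; "tau": joint torques, N m; "position": TCP position; "tcp_rot": TCP orientation; "force": force on the tool from outside, world axes, zero at the start; "moment": the same for the moment, N m; "opening": opening from 0.0 (shut) to 1.0 (fully open); "grasp_force": force on a finger pad.
Only numpy, scipy, OpenCV 4.12 (cv2) and the standard library are available. Lean on these libraries where they do the work, as an engineer would, in place of code of your own. Each camera call takes 0.05 s, during which the arm holds its last target. There are 200 camera calls.

## Task

Load the tray of rolls into the display bay: raise only its front end, so that its nose rests on the raised lip while its tail still stands on the counter, then push it on over the lip until it lies flat on the bay floor behind the lip. Finish by pressing it lightly against the red sprung buffer at the back so that the buffer gives a few millimetres (about 2 to 8) for a moment without being driven to its end, then let go, leaving the tray resting against the buffer. Do not ram the lip or the buffer, do not carry the tray bodily or tip it steeply, and do not disturb the jam jar, the loaf or the bowl.

Things in the scene. Friction and masses are not known exactly. Their poses are not given: they have to be found in the camera images.
- bay: fixed, slippery waxed-wood display bay (friction about 0.3). Origin: on the counter, middle of the lip's front face; x is the way in (push direction), z up. Dark lip: x = 0 to 10 mm, 22 mm high, 170 mm wide; behind it the bay floor, 16 mm high, to x = 310 mm. Two brass side rails, tops 38 mm above the counter, inner faces at y = +-65 mm, flaring to +-73 mm at the mouth (x = 14 mm).
- tray: loose light-wood bread tray with six rolls fixed in it, 200 long (x), 120 wide (y), walls 50 mm high and 6 mm thick, about 0.65 kg (varies by 25 %, as does friction by 20 %). Origin: middle of its underside; +x points to the front end, which goes in first. It starts in front of the lip, flat on the counter, a little off the bay's axis and turned by up to 9 degrees.
- front_grip (a point): dark wooden grip block on the tray's front end: 12 mm thick across the tray (y), 34 mm long (x), from the rim at 50 mm up to 80 mm above the tray's underside. This point is inside it, on the tray's mid-line, 83 mm ahead of the tray's origin and 65 mm above the underside. Axes as the tray's.
- nose (a point): middle of the tray's front bottom edge (100 mm ahead of the tray's origin, on the underside)
- tail (a point): middle of the tray's rear bottom edge (100 mm behind the tray's origin, on the underside). Above it the rear wall carries a slick steel push plate, 90 mm wide, 4 to 50 mm above the underside, 3 mm proud of the wall. As the tray tips over the lip its tail rises to about 30 mm; anything that holds the tail down then (a gripper's body over the rim, a hard push) makes the nose rear up.
- buffer (a joint): travel of the red sprung buffer plate at the bay's back (90 mm wide): 0 when free, grows (m) as the tray presses it along the bay's +x; 1500 N/m, end of travel 14 mm. Its depth differs each time and is not given (find it by feel or by this value): the free plate stands 219 to 254 mm behind the lip's front face. A released tray is held against it by friction.
- jam: jam jar, 60 mm across, 85 mm high, on the counter beside the work; leave alone. Origin: middle of its underside.
- loaf: round dark loaf, 116 mm across, 62 mm high, on the counter beside the work; leave alone. Origin: middle of its underside.
- bowl: white bowl, 100 mm across, 50 mm high, on the counter beside the bay; leave alone. Origin: middle of its underside.
Mind the look-alikes: they are no part of the job. There is more than one size of the tray; the one meant has the size given above.

How it is judged:
By the outcome, as a careful person would: the job done as asked, in the order asked, and still so for the second after the job is handed in, with the robot touching nothing.
It also fails if it takes over 69 s, if anything falls off the work surface, if the arm or the gripper's body presses on something with over 40 N, if the wrist force passes 120 N, or if a joint passes its speed limit or range.

## Working session

There is one attempt and no reset: what is moved stays moved. The work goes in short steps, Python scripts to look and compute and a tool call to move; the robot and the scene stay as the last step left them, time stands still between calls to the robot, and variables do not carry over. Pictures are saved under pics/ and viewed, at most 10 in all, crops included, and the job is handed in when it is done.

Besides the shell and the picture viewer there is one more tool, called after "Request:" as a command line: name --pt "numbers of a row" for each row, then --argument value for the rest. move_arm: Moves the arm, as the interface text tells. Its arguments: {"type":"object","properties":{"increments":{"type":"array"}},"required":["increments"]}

```bash
mkdir -p pics
cat > h.py <<'E'
import numpy as np, cv2
from rig import bot, viewer, workorder, nets
def cap(n,save=None):
    c=viewer.capture(n)
    if save: cv2.imwrite('pics/'+save,c['image'])
    return c
def proj(c,P):
    P=np.atleast_2d(P); R=np.array(c['orientation']); q=(P-np.array(c['eye']))@R
    q=q*[1,-1,-1]; K=np.array(c['K']); u=q@K.T; return u[:,:2]/u[:,2:]
def ray(c,px,z):
    K=np.array(c['K']); d=np.linalg.inv(K)@[px[0],px[1],1]; d=np.array(c['orientation'])@(d*[1,-1,-1])
    e=np.array(c['eye']); return e+d*(z-e[2])/d[2]
E
python3 - <<'E'
from h import *
s=bot.read_state(); print(s)
for n in('top','scene'):
    c=cap(n,n+'0.png'); print(n,c['K'],c['eye'],c['orientation'],[k for k in c])
    for t in('tray','bay','front_grip','nose','tail','buffer','jam','loaf','bowl'):
        for d in nets.find_in(n,t)[:4]:
            print(t,np.round(d['location'],1),round(d['conf'],2),np.round(ray(c,d['location'],0.08 if t=='front_grip' else 0.03),3))
E
```

```text
{'time_s': 0.0, 'joint_positions': array([ 6.01886204e+01,  3.02785616e+01,  8.21572027e+01, -7.10549560e-04,
        6.76909674e+01, -1.02284800e+01]), 'qvel': array([-0.0080929 ,  0.02059408, -0.02116409, -0.02217898,  0.05292129,
        0.03213571]), 'tau': array([-2.45559793e-03, -4.40048826e+01, -1.76587880e+01,  6.32289983e-02,
        5.81479899e-02, -1.44207370e-04]), 'position': array([0.20910203, 0.58821216, 0.23257144]), 'tcp_rot': array([[-9.42158903e-01,  3.35164756e-01, -1.08967494e-03],
       [ 3.35166310e-01,  9.42157014e-01, -1.92488181e-03],
       [ 3.81492340e-04, -2.17876687e-03, -9.99997554e-01]]), 'force': array([-0.19370419,  1.10255759, -0.70845163]), 'moment': array([0.00896875, 0.04245324, 0.04518701]), 'grasp_force': 0.0, 'opening': 1.0037091692337008}
top [[433.14391621   0.         275.93602946]
 [  0.         433.14391621 209.83267841]
 [  0.           0.           1.        ]] [ 0.37090295 -0.10968085  1.08032032] [[ 0.01970101  0.98532335 -0.16955754]
 [-0.99976675  0.02091599  0.00538221]
 [ 0.00884968  0.16941196  0.98550559]] ['image', 'K', 'eye'
[... 1435 characters left out ...]
6] 0.89 [0.551 0.119 0.03 ]
front_grip [274.5 189.5] 0.84 [ 0.537 -0.163  0.08 ]
front_grip [330.2 157.6] 0.8 [ 0.357 -0.148  0.08 ]
front_grip [220.  119.2] 0.79 [ 0.51  -0.449  0.08 ]
front_grip [370.5 304.3] 0.62 [0.559 0.214 0.08 ]
nose [278.5 185.3] 0.74 [ 0.501 -0.193  0.03 ]
nose [332.8 160.5] 0.74 [ 0.33  -0.161  0.03 ]
nose [220.3 117.5] 0.62 [ 0.486 -0.494  0.03 ]
tail [330.4 156.7] 0.85 [ 0.326 -0.176  0.03 ]
tail [216.5 114.7] 0.75 [ 0.488 -0.511  0.03 ]
tail [275.9 187.2] 0.58 [ 0.51  -0.192  0.03 ]
buffer [367.4 306.5] 0.78 [0.551 0.206 0.03 ]
jam [252.6 246.2] 0.82 [ 0.667 -0.09   0.03 ]
loaf [205.8 217. ] 0.65 [ 0.711 -0.235  0.03 ]
bowl [279.1 302.7] 0.63 [0.706 0.068 0.03 ]
```

View pics/top0.png

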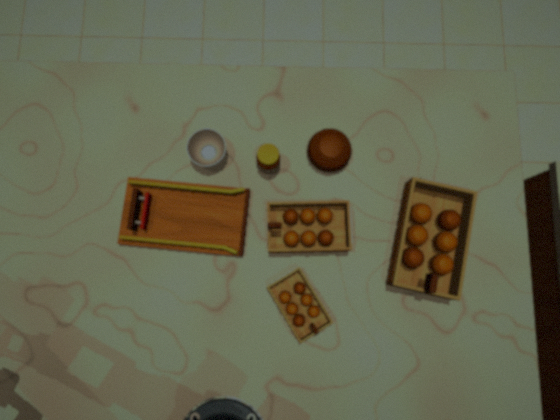

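Run:
```python
import cv2
a=cv2.imread('pics/top0.png')[165:345,90:340]
cv2.imwrite('pics/crop_top.png',cv2.resize(a,None,fx=3.2,fy=3.2,interpolation=cv2.INTER_CUBIC))
a=cv2.imread('pics/scene0.png')[120:350,210:450]
cv2.imwrite('pics/crop_scene.png',cv2.resize(a,None,fx=2.6,fy=2.6,interpolation=cv2.INTER_CUBIC))
```

```text
(no output)
```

View pics/crop_top.png

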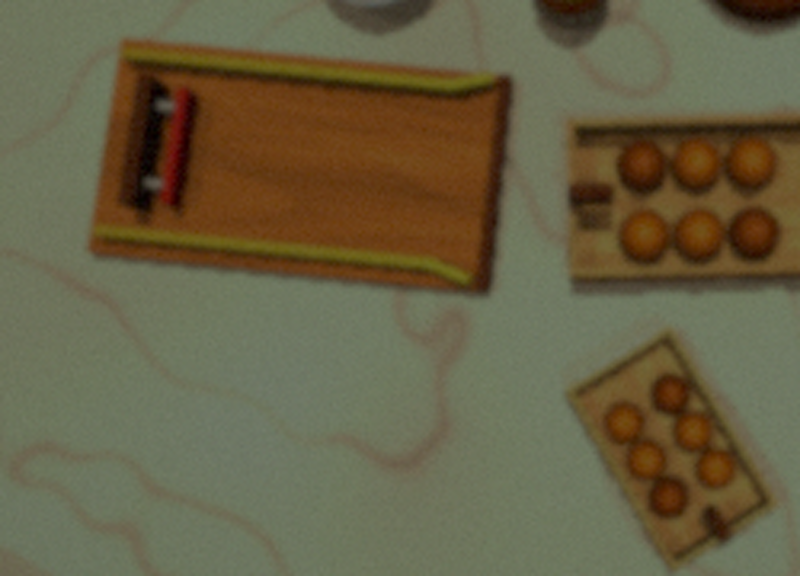

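View pics/crop_scene.png

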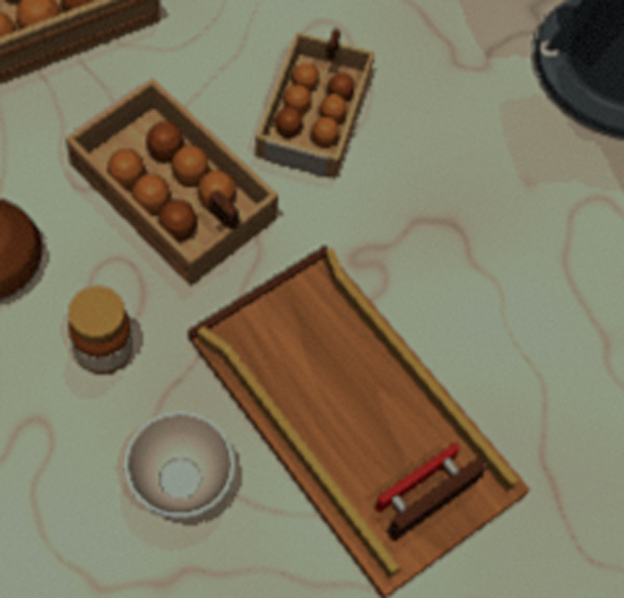

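The top view shows three trays of rolls: a middle one at (309,226), a small one at (299,305) and a large one at (432,238). The middle tray stands in front of the lip at about (245,222), with its grip block at (275,229). I'll fit the poses of the tray and the bay from their corners in both pictures, then check sizes.

```bash
cat > fit.py <<'E'
from h import *
from scipy.optimize import least_squares
def T(p,P):
    c,s=np.cos(p[2]),np.sin(p[2]); P=np.array(P,float)
    return np.c_[p[0]+c*P[:,0]-s*P[:,1],p[1]+s*P[:,0]+c*P[:,1],P[:,2]]
def fit(obs,p0):
    f=lambda p: np.concatenate([(proj(c,T(p,P))-px).ravel() for c,P,px in obs])
    r=least_squares(f,p0,loss='soft_l1'); return r.x,f(r.x)
E
cat > a.py <<'E'
from fit import *
ct=cap('top');cs=cap('scene')
t=lambda L:np.array(L)/3.2+[90,165]-.34
s=lambda L:np.array(L)/2.6+[210,120]-.3
B=[[0,85,.022],[0,-85,.022],[310,85,.016],[310,-85,.016]]
sc=lambda P:np.array(P)*[.001,.001,1]
b,rb=fit([(ct,sc(B),t([[490,290],[511,76],[92,252],[122,42]])),(cs,sc(B),s([[326,248],[190,332],[527,490],[385,595]]))],[.5,-.05,1.57])
Q=sc([[100,60,.05],[100,-60,.05],[-100,60,.05],[-100,-60,.05]])
q,rq=fit([(ct,Q,np.array([*t([[572,280],[570,118]]),[351,252],[348,201]])),(cs,Q[[0,2,3]],s([[277,200],[153,82],[69,145]]))],[.5,-.2,1.57])
print('bay',b,np.degrees(b[2]),rb.round(1));print('tray',q,np.degrees(q[2]),rq.round(1))
np.savez('p.npz',b=b,q=q)
def box(x0,x1,y0,y1,z0,z1):
    v=[[x,y,z] for x in(x0,x1) for y in(y0,y1) for z in(z0,z1)]
    return v,[(i,j) for i in range(8) for j in range(i) if bin(i^j).count('1')==1]
for n,c,(u0,v0,u1,v1),k in(('t',ct,(110,165,360,270),3.2),('s',cs,(210,120,450,350),2.6)):
    im=cv2.resize(c['image'][v0:v1,u0:u1],None,fx=k,fy=k,interpolation=cv2.INTER_CUBIC); im=cv2.convertScaleAbs(im,alpha=1.7)
    for p,bx in((b,(0,.31,-.085,.085,0,.016)),(b,(0,.01,-.085,.085,0,.022)),(q,(-.1,.1,-.06,.06,0,.05)),(q,(.066,.1,-.006,.006,.05,.08))):
        V,E=box(*bx); w=((proj(c,T(p,V))-[u0,v0])*k+k/2)
        for i,j in E: cv2.line(im,tuple(np.int32(w[i])),tuple(np.int32(w[j])),(255,255,0),1)
    cv2.imwrite('pics/ov_%s.png'%n,im)
E
python3 a.py
```

```text
bay [ 0.52260638 -0.04143026  1.49251851] 85.51501166659997 [-0.9  0.5  0.1 -0.6 -2.1  0.  -0.7 -1.4 -0.9 -2.1 -1.6 -1.6  1.1 -0.8
 -0.1 -0. ]
tray [ 0.51078783 -0.19331465  1.60223922] 91.80154528985237 [-1.8 -0.8 -1.5  0.2 -0.3 -1.6  0.7 -0.1  0.8 -2.2  0.3 -2.3 -1.2 -3.6]
```

View pics/ov_t.png

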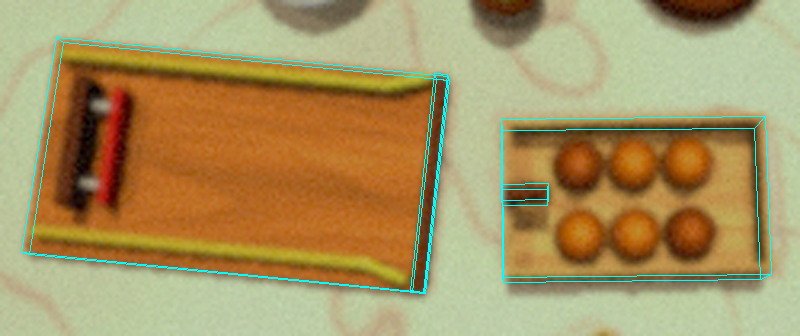

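View pics/ov_s.png

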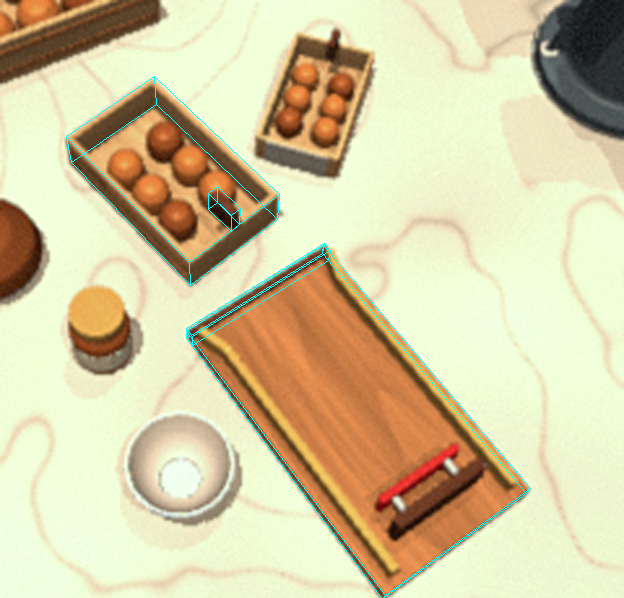

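Overlays fit within about 2 px. Middle tray, 200x120 mm: origin (0.511, -0.193), yaw 91.8°. Bay: (0.523, -0.041), yaw 85.5°. So the nose is about 50 mm short of the lip.

Candidates: middle (309,226), small (299,305), large (432,238). I choose the middle one, and the close overlay confirms it.

```bash
cat > g.py <<'E'
from h import *
from scipy.spatial.transform import Rotation as Ro
def Rt(yaw,pitch=0):  # tool x = forward at yaw (deg), z down, pitch nose-up
    y=np.radians(yaw); x=np.array([np.cos(y),np.sin(y),0]); z=np.array([0,0,-1.]); R=np.c_[x,np.cross(z,x),z]
    return R@Ro.from_euler('y',pitch,degrees=True).as_matrix()
def inc(p,R,p0=None,R0=None):
    s=bot.read_state()
    p0=s['position'] if p0 is None else np.array(p0); R0=s['tcp_rot'] if R0 is None else R0
    return np.r_[R0.T@(np.array(p)-p0)/.3,Ro.from_matrix(R0.T@R).as_rotvec()/np.pi].round(4)
E
python3 - <<'E'
from g import *
p0=[.209,.589,.234]; R0=bot.read_state()['tcp_rot']; R1=Rt(160.4)
T=Rt(91.8)
m=[.36,.24,.2]; e=[.508,-.11,.13]
Rm=Rt(126)
m1=[.285,.415,.22]; R1m=Rt(143); m2=[.43,.06,.16]; R2m=Rt(109)
print(inc(m1,R1m,p0,R1),inc(m,Rm,m1,R1m),inc(m2,R2m,m,Rm),inc(e,T,m2,R2m))
E
```

```text
[-0.4332 -0.4614  0.0467  0.      0.      0.0967] [-0.5507 -0.3154  0.0667  0.      0.      0.0944] [-0.6226 -0.1639  0.1333  0.      0.      0.0944] [-0.6204  0.0613  0.1     0.      0.      0.0956]
```

Request:
move_arm --pt "-0.433 -0.461 0.047 0 0 0.097 0.45" --pt "-0.433 -0.461 0.047 0 0 0.097 0.45" --pt "-0.433 -0.461 0.047 0 0 0.097 0.45" --pt "-0.433 -0.461 0.047 0 0 0.097 0.45" --pt "-0.433 -0.461 0.047 0 0 0.097 0.45" --pt "-0.433 -0.461 0.047 0 0 0.097 0.45"

```text
time_s: 1.6
position: [0.2862, 0.4108, 0.219]
tcp_rot: [[-0.796, 0.606, -0.002], [0.606, 0.796, -0.003], [-0.001, -0.004, -1.0]]
force: [-0.1, 0.8, -0.1]
opening: 0.633
grasp_force: 0.0
```

Request:
move_arm --pt "-0.55 -0.315 0.067 0 0 0.094 0.45" --pt "-0.55 -0.315 0.067 0 0 0.094 0.45" --pt "-0.55 -0.315 0.067 0 0 0.094 0.45" --pt "-0.55 -0.315 0.067 0 0 0.094 0.45" --pt "-0.55 -0.315 0.067 0 0 0.094 0.45" --pt "-0.55 -0.315 0.067 0 0 0.094 0.45"

```text
time_s: 2.1
position: [0.3623, 0.2376, 0.1992]
tcp_rot: [[-0.584, 0.811, 0.001], [0.811, 0.584, -0.001], [-0.001, 0.0, -1.0]]
force: [-0.5, 0.0, 0.3]
opening: 0.451
grasp_force: 0.0
```

Request:
move_arm --pt "-0.623 -0.164 0.133 0 0 0.094 0.45" --pt "-0.623 -0.164 0.133 0 0 0.094 0.45" --pt "-0.623 -0.164 0.133 0 0 0.094 0.45" --pt "-0.623 -0.164 0.133 0 0 0.094 0.45" --pt "-0.623 -0.164 0.133 0 0 0.094 0.45" --pt "-0.623 -0.164 0.133 0 0 0.094 0.45"

```text
time_s: 2.6
position: [0.4346, 0.0568, 0.159]
tcp_rot: [[-0.323, 0.946, 0.004], [0.946, 0.323, -0.001], [-0.002, 0.003, -1.0]]
force: [-0.4, 0.5, 0.0]
opening: 0.452
grasp_force: 0.0
```

Request:
move_arm --pt "-0.62 0.061 0.1 0 0 0.096 0.45" --pt "-0.62 0.061 0.1 0 0 0.096 0.45" --pt "-0.62 0.061 0.1 0 0 0.096 0.45" --pt "-0.62 0.061 0.1 0 0 0.096 0.45" --pt "-0.62 0.061 0.1 0 0 0.096 0.45" --pt "-0.62 0.061 0.1 0 0 0.096 0.45" --pt "-0.62 0.061 0.1 0 0 0.096 0.45"

```text
time_s: 3.18
position: [0.5096, -0.1093, 0.1293]
tcp_rot: [[-0.031, 1.0, 0.0], [1.0, 0.031, 0.001], [0.001, 0.0, -1.0]]
force: [-0.7, -0.2, -1.1]
opening: 0.454
grasp_force: 0.0
```

Run:
```python
from g import *
s=bot.read_state(); print(s['time_s'],s['position'],s['joint_positions'].round(1),s['force'],s['opening'])
print(inc([.508,-.11,.061],Rt(91.8)))
c=cap('scene'); im=c['image'][100:250,200:380]; im=cv2.convertScaleAbs(cv2.resize(im,None,fx=4,fy=4,interpolation=2),alpha=1.6)
cv2.imwrite('pics/hover.png',im)
```

```text
3.1833 [ 0.50963342 -0.10925179  0.12926056] [-2.440e+01  3.120e+01  1.025e+02  1.000e-01  4.630e+01 -2.620e+01] [-0.66175726 -0.21381466 -1.11866679] 0.4537389973517811
[-2.500e-03 -5.600e-03  2.275e-01  1.000e-04 -2.000e-04 -2.000e-04]
```

View pics/hover.png

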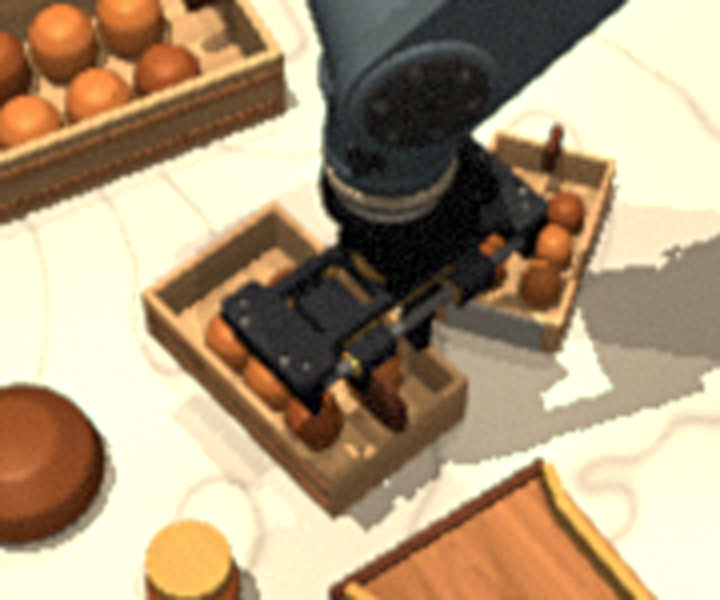

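The gripper hovers over the block, which lies between the fingers at about (385,395). I'll descend and grip.

Request:
move_arm --pt "0 -0.003 0.08 0 0 0 0.45" --pt "0 -0.005 0.16 0 0 0 0.45" --pt "0 -0.005 0.2 0 0 0 0.45" --pt "0 -0.005 0.227 0 0 0 0.45" --pt "0 -0.005 0.227 0 0 0 0.45"

```text
time_s: 3.65
position: [0.5056, -0.1068, 0.0614]
tcp_rot: [[-0.034, 0.999, -0.004], [0.999, 0.034, 0.002], [0.002, -0.003, -1.0]]
force: [-2.5, 0.2, 1.5]
opening: 0.453
grasp_force: 0.6
```

Request:
move_arm --pt "0 0 0 0 0 0 0" --pt "0 0 0 0 0 0 0" --pt "0 0 0 0 0 0 0" --pt "0 0 0 0 0 0 0" --pt "0 0 0 0 0 0 0" --pt "0 0 0 0 0 0 0" --pt "0 0 0 0 0 0 0"

```text
time_s: 4.23
position: [0.5074, -0.1096, 0.0616]
tcp_rot: [[-0.033, 0.999, 0.001], [0.999, 0.033, -0.0], [-0.0, 0.001, -1.0]]
force: [0.9, 1.5, 2.1]
opening: 0.134
grasp_force: 30.0
```

Request:
move_arm --pt "-0.006 0 -0.016 0 0.0083 0 0" --pt "-0.0117 0 -0.0317 0 0.0167 0 0" --pt "-0.018 0 -0.047 0 0.025 0 0" --pt "-0.0247 0 -0.0627 0 0.0333 0 0" --pt "-0.032 0 -0.078 0 0.0417 0 0" --pt "-0.0397 0 -0.0927 0 0.05 0 0" --pt "-0.0397 0 -0.0927 0 0.05 0 0" --pt "-0.0397 0 -0.0927 0 0.05 0 0"

```text
time_s: 4.9
position: [0.5076, -0.1223, 0.0889]
tcp_rot: [[-0.031, 1.0, -0.005], [0.987, 0.031, 0.155], [0.155, 0.0, -0.988]]
force: [0.6, 0.3, -2.5]
opening: 0.139
grasp_force: 30.0
```

Run:
```python
from g import *
s=bot.read_state(); print(s['time_s'],s['position'],s['tcp_rot'].round(3),s['force'],s['moment'])
c=cap('scene'); im=c['image'][100:290,200:400]; im=cv2.convertScaleAbs(cv2.resize(im,None,fx=3,fy=3,interpolation=2),alpha=1.6)
cv2.imwrite('pics/lift.png',im)
```

```text
4.9 [ 0.50759046 -0.12230749  0.08885266] [[-0.031  1.    -0.005]
 [ 0.987  0.031  0.155]
 [ 0.155  0.    -0.988]] [ 0.56191457  0.2717482  -2.54723814] [-0.53776432 -0.15484074  0.14131008]
```

View pics/lift.png

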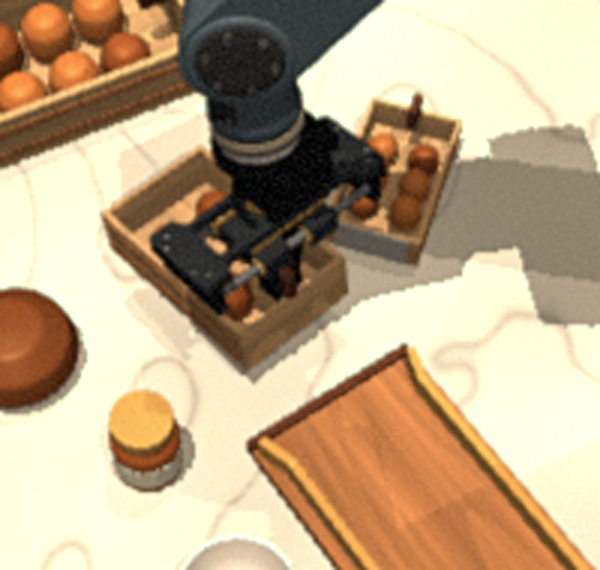

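The front is raised about 9° with the tail on the counter, and the gripper holds the block. Next I'll align with the bay's axis 10 mm short of the lip, then go over it.

Run:
```python
from g import *
b=np.load('p.npz')['b']; x=np.array([np.cos(b[2]),np.sin(b[2])]); yw=np.degrees(b[2])
W=lambda bx,z:np.r_[b[:2]+bx*x,z]
s=bot.read_state();R=Rt(yw,9)
print(inc(W(-.036,.0894),R)); print(inc(W(-.001,.0894),R,W(-.036,.0894),R)); print((s['position'][:2]-b[:2])@x)
```

```text
[ 0.1468  0.0457  0.0208 -0.0054  0.0006  0.0347]
[0.1152 0.     0.0183 0.     0.     0.    ]
-0.08170663174033845
```

Request:
move_arm --pt "0.015 0.0046 0.002 -0.0005 0 0.0035 0" --pt "0.03 0.009 0.004 -0.001 0 0.007 0" --pt "0.044 0.0137 0.006 -0.0016 0 0.0104 0" --pt "0.059 0.018 0.008 -0.002 0 0.014 0" --pt "0.073 0.023 0.01 -0.0027 0 0.0174 0" --pt "0.09 0.028 0.0127 -0.0033 0 0.021 0" --pt "0.11 0.034 0.0156 -0.004 0 0.026 0" --pt "0.13 0.04 0.0184 -0.0048 0 0.031 0" --pt "0.1468 0.0457 0.0208 -0.0054 0 0.0347 0" --pt "0.1468 0.0457 0.0208 -0.0054 0 0.0347 0"

```text
time_s: 5.78
position: [0.5194, -0.0748, 0.0899]
tcp_rot: [[0.078, 0.997, 0.011], [0.984, -0.078, 0.158], [0.158, -0.002, -0.987]]
force: [0.2, 1.6, -2.9]
opening: 0.134
grasp_force: 30.0
```

Run:
```python
from g import *
b=np.load('p.npz')['b']; x=np.array([np.cos(b[2]),np.sin(b[2])]); yw=np.degrees(b[2])
W=lambda bx,z:np.r_[b[:2]+bx*x,z]
s=bot.read_state();R=Rt(yw,9);d=s['position'][:2]-b[:2]
print(s['position'],s['force'],s['moment'],d@x,d@[-x[1],x[0]])
print(inc(W(-.001,.0894),R))
c=cap('top'); im=c['image'][160:270,130:370]; im=cv2.convertScaleAbs(cv2.resize(im,None,fx=3.3,fy=3.3,interpolation=2),alpha=1.6)
cv2.imwrite('pics/align.png',im)
```

```text
[ 0.51942151 -0.0748329   0.08993028] [ 0.22904908  1.55168699 -2.90683715] [ 0.11279934 -0.05041236  0.03957744] -0.03354940502116012 0.0005630978609030995
[ 1.069e-01  1.900e-03  1.890e-02 -5.000e-04 -6.000e-04 -1.000e-04]
```

View pics/align.png

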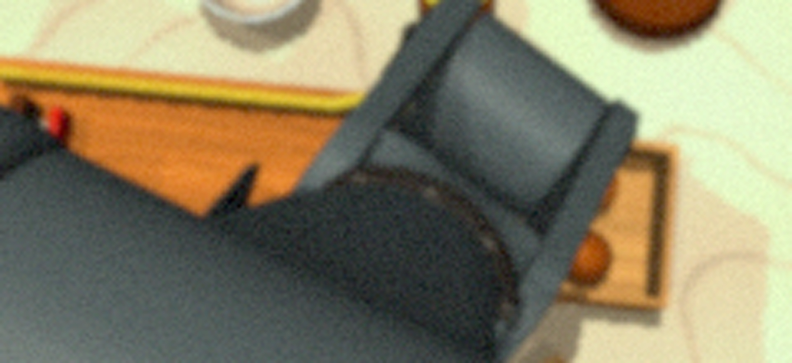

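The arm hides the nose, but the tray's tail edge (672,150)-(660,308) has turned to match the bay. I'll go over the lip.

Request:
move_arm --pt "0.01 0 0.002 0 0 0 0" --pt "0.022 0 0.004 0 0 0 0" --pt "0.035 0.001 0.006 0 0 0 0" --pt "0.048 0.001 0.008 0 0 0 0" --pt "0.061 0.001 0.011 0 0 0 0" --pt "0.074 0.002 0.013 0 0 0 0" --pt "0.087 0.002 0.015 0 0 0 0" --pt "0.099 0.002 0.017 0 0 0 0" --pt "0.107 0.002 0.019 0 0 0 0" --pt "0.107 0.002 0.019 0 0 0 0"

```text
time_s: 6.67
position: [0.5229, -0.0435, 0.0894]
tcp_rot: [[0.077, 0.997, 0.012], [0.985, -0.078, 0.157], [0.157, -0.0, -0.988]]
force: [0.9, 1.1, -2.7]
opening: 0.134
grasp_force: 30.0
```

Request:
move_arm --pt "0.002 0 0.006 0 -0.003 0 0" --pt "0.004 0 0.012 0 -0.006 0 0" --pt "0.006 0 0.018 0 -0.0095 0 0" --pt "0.006 0 0.019 0 -0.01 0 0" --pt "0.006 0 0.019 0 -0.01 0 0"

```text
time_s: 7.08
position: [0.5231, -0.041, 0.084]
tcp_rot: [[0.077, 0.997, 0.009], [0.989, -0.078, 0.125], [0.126, -0.001, -0.992]]
force: [0.2, 3.3, -0.6]
opening: 0.134
grasp_force: 30.0
```

Request:
move_arm --pt "0 0 0 0 0 0 0.35" --pt "0 0 0 0 0 0 0.35" --pt "0 0 0 0 0 0 0.35" --pt "0 0 0 0 0 0 0.35" --pt "0 0 -0.08 0 0 0 0.35" --pt "0 0 -0.18 0 0 0 0.35" --pt "0 0 -0.3 0 -0.02 0 0.35" --pt "0 0 -0.37 0 -0.04 0 0.35" --pt "0 0 -0.37 0 -0.04 0 0.35"

```text
time_s: 7.83
position: [0.5251, -0.0559, 0.199]
tcp_rot: [[0.077, 0.997, 0.01], [0.997, -0.077, -0.005], [-0.004, 0.01, -1.0]]
force: [0.1, -0.5, -0.2]
opening: 0.35
grasp_force: 0.0
```

Run:
```python
from g import *
b=np.load('p.npz')['b']; x=np.array([np.cos(b[2]),np.sin(b[2])]); yw=np.degrees(b[2])
W=lambda bx,z:np.r_[b[:2]+bx*x,z]
s=bot.read_state(); print(s['position'],s['tcp_rot'].round(3),s['opening'])
print(inc(W(-.25,.19),Rt(yw)))
```

```text
[ 0.52511385 -0.05585775  0.19896973] [[ 0.077  0.997  0.01 ]
 [ 0.997 -0.077 -0.005]
 [-0.004  0.01  -1.   ]] 0.35018790165318137
[-7.859e-01 -1.340e-02  3.310e-02  3.200e-03  1.400e-03  4.000e-04]
```

Request:
move_arm --pt "-0.08 -0.002 0 0.003 0.001 0 0.5" --pt "-0.2 -0.005 0 0.003 0.001 0 0.5" --pt "-0.32 -0.008 0 0.003 0.001 0 0.5" --pt "-0.45 -0.01 0 0.003 0.001 0 0.5" --pt "-0.57 -0.012 0 0.003 0.001 0 0.5" --pt "-0.66 -0.013 0 0.003 0.001 0 0.5" --pt "-0.69 -0.013 0.03 0.003 0.001 0 0.5" --pt "-0.69 -0.013 0.03 0.003 0.001 0 0.5"

```text
time_s: 8.5
position: [0.5007, -0.2635, 0.1828]
tcp_rot: [[0.082, 0.997, -0.012], [0.997, -0.082, 0.006], [0.005, -0.012, -1.0]]
force: [0.0, 0.3, 0.0]
opening: 0.5
grasp_force: 0.0
```

Run:
```python
from g import *
b=np.load('p.npz')['b']; x=np.array([np.cos(b[2]),np.sin(b[2])]); yw=np.degrees(b[2])
W=lambda bx,z:np.r_[b[:2]+bx*x,z]
s=bot.read_state(); d=s['position'][:2]-b[:2]; print(s['position'],s['force'],d@x,d@[-x[1],x[0]])
print(inc(W(-.22,.049),Rt(yw)))
c=cap('top'); im=c['image'][160:270,110:350]; im=cv2.convertScaleAbs(cv2.resize(im,None,fx=3.3,fy=3.3,interpolation=2),alpha=1.6)
c=cap('scene'); i2=c['image'][110:300,200:450]; i2=cv2.convertScaleAbs(cv2.resize(i2,None,fx=3,fy=3,interpolation=2),alpha=1.6)
cv2.imwrite('pics/onlip_top.png',im);cv2.imwrite('pics/onlip.png',i2)
```

```text
[ 0.50072007 -0.26347823  0.18284526] [0.0019463  0.26596188 0.02285727] -0.22307948933241342 0.0044555999540748445
[ 0.0081  0.0202  0.446  -0.0038 -0.0016 -0.0012]
```

View pics/onlip.png

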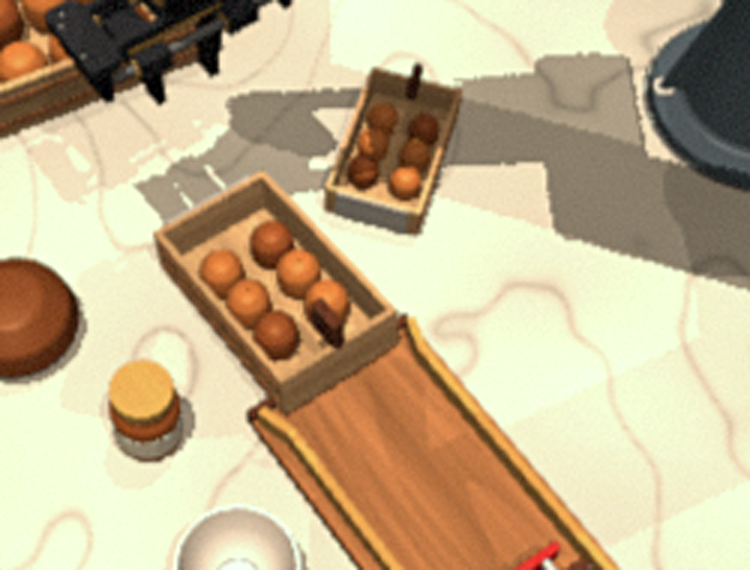

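The nose sits just behind the lip between the rail mouths, (283,412) to (400,318). The tail is on the counter and the tray is aligned. I'll descend behind the tail.

Request:
move_arm --pt "0 0.01 0.05 -0.002 0 0 0.5" --pt "0.004 0.015 0.15 -0.002 -0.001 0 0.5" --pt "0.008 0.015 0.25 -0.002 -0.001 0 0.5" --pt "0.008 0.015 0.34 -0.002 -0.001 0 0.5" --pt "0.008 0.015 0.42 -0.002 -0.001 0 0.5" --pt "0.008 0.015 0.445 -0.002 -0.001 0 0.5" --pt "0.008 0.015 0.445 -0.002 -0.001 0 0.5" --pt "0.008 0.015 0.445 -0.002 -0.001 0 0.5"

```text
time_s: 9.27
position: [0.5058, -0.2579, 0.0519]
tcp_rot: [[0.077, 0.997, -0.004], [0.997, -0.077, 0.001], [0.0, -0.004, -1.0]]
force: [0.1, -0.2, -0.1]
opening: 0.498
grasp_force: 0.0
```

```bash
cat > st.py <<'E'
from g import *
b=np.load('p.npz')['b']; x=np.array([np.cos(b[2]),np.sin(b[2])]); yw=np.degrees(b[2])
s=bot.read_state(); d=s['position'][:2]-b[:2]; print(s['time_s'],'bay x,y,z',(d@x).round(4),(d@[-x[1],x[0]]).round(4),s['position'][2].round(4),'F',s['force'].round(2),'push',-(s['force'][:2]@x).round(2))
t=(d@x)+.03
print(inc(np.r_[b[:2]+t*x,.049],Rt(yw)))
E
python3 st.py
```

```text
9.2667 bay x,y,z -0.2171 -0.0001 0.0519 F [ 0.07 -0.18 -0.1 ] push 0.18
[ 0.1    -0.0002  0.0096 -0.0012 -0.0001  0.0005]
```

Request:
move_arm --pt "0.012 0 0.002 0 0 0 0.5" --pt "0.025 0 0.003 0 0 0 0.5" --pt "0.038 0 0.005 0 0 0 0.5" --pt "0.05 0 0.005 0 0 0 0.5" --pt "0.06 0 0.005 0 0 0 0.5" --pt "0.068 0 0.005 0 0 0 0.5" --pt "0.076 0 0.005 0 0 0 0.5" --pt "0.084 0 0.005 0 0 0 0.5" --pt "0.092 0 0.005 0 0 0 0.5" --pt "0.1 0 0.005 0 0 0 0.5"

```text
time_s: 10.1
position: [0.5083, -0.2301, 0.0502]
tcp_rot: [[0.078, 0.997, -0.002], [0.997, -0.078, -0.002], [-0.002, -0.002, -1.0]]
force: [0.2, -4.0, -0.9]
opening: 0.498
grasp_force: 1.9
```

```bash
python3 st.py
```

```text
10.1 bay x,y,z -0.1892 -0.0005 0.0502 F [ 0.2  -3.99 -0.87] push 3.96
[ 0.1    -0.0017  0.0038 -0.0006  0.0006  0.0001]
```

Request:
move_arm --pt "0.008 0 0 0 0 0 0.5" --pt "0.017 0 0 0 0 0 0.5" --pt "0.026 0 0 0 0 0 0.5" --pt "0.035 0 0 0 0 0 0.5" --pt "0.044 0 0 0 0 0 0.5" --pt "0.053 0 0 0 0 0 0.5" --pt "0.062 0 0 0 0 0 0.5" --pt "0.071 0 0 0 0 0 0.5" --pt "0.08 0 0 0 0 0 0.5" --pt "0.09 0 0 0 0 0 0.5"

```text
time_s: 10.93
position: [0.5098, -0.2018, 0.05]
tcp_rot: [[0.078, 0.997, -0.004], [0.997, -0.078, 0.0], [0.0, -0.004, -1.0]]
force: [-1.0, -3.6, -0.2]
opening: 0.499
grasp_force: 1.9
```

```bash
python3 st.py
```

```text
10.9333 bay x,y,z -0.1609 0.0002 0.05 F [-0.98 -3.62 -0.19] push 3.68
[ 0.1     0.0008  0.0032 -0.0012 -0.     -0.    ]
```

Request:
move_arm --pt "0.008 0 0 0 0 0 0.5" --pt "0.017 0 0 0 0 0 0.5" --pt "0.026 0 0 0 0 0 0.5" --pt "0.035 0 0 0 0 0 0.5" --pt "0.044 0 0 0 0 0 0.5" --pt "0.053 0 0 0 0 0 0.5" --pt "0.062 0 0 0 0 0 0.5" --pt "0.071 0 0 0 0 0 0.5" --pt "0.08 0 0 0 0 0 0.5" --pt "0.088 0 0 0 0 0 0.5"

```text
time_s: 11.77
position: [0.5121, -0.1757, 0.0501]
tcp_rot: [[0.078, 0.997, -0.003], [0.997, -0.078, -0.0], [-0.0, -0.003, -1.0]]
force: [-1.0, -5.2, 0.2]
opening: 0.5
grasp_force: 2.3
```

Request:
move_arm --pt "0.006 0 0 0 0 0 0.5" --pt "0.012 0 0 0 0 0 0.5" --pt "0.018 0 0 0 0 0 0.5" --pt "0.024 0 0 0 0 0 0.5" --pt "0.03 0 0 0 0 0 0.5" --pt "0.036 0 0 0 0 0 0.5" --pt "0.042 0 0 0 0 0 0.5" --pt "0.048 0 0 0 0 0 0.5" --pt "0.054 0 0 0 0 0 0.5" --pt "0.06 0 0 0 0 0 0.5"

```text
time_s: 12.6
position: [0.5137, -0.1583, 0.0503]
tcp_rot: [[0.078, 0.997, -0.003], [0.997, -0.078, -0.001], [-0.001, -0.002, -1.0]]
force: [-0.7, -5.8, 1.6]
opening: 0.504
grasp_force: 3.0
```

```bash
python3 st.py
```

```text
12.6 bay x,y,z -0.1172 -0.0003 0.0503 F [-0.73 -5.81  1.57] push 5.85
[ 0.1    -0.0009  0.0043 -0.0008  0.0003  0.0001]
```

Request:
move_arm --pt "0.006 0 0 0 0 0 0.5" --pt "0.012 0 0 0 0 0 0.5" --pt "0.018 0 0 0 0 0 0.5" --pt "0.024 0 0 0 0 0 0.5" --pt "0.03 0 0 0 0 0 0.5" --pt "0.036 0 0 0 0 0 0.5" --pt "0.042 0 0 0 0 0 0.5" --pt "0.048 0 0 0 0 0 0.5" --pt "0.054 0 0 0 0 0 0.5" --pt "0.06 0 0 0 0 0 0.5"

```text
time_s: 13.43
position: [0.5157, -0.1413, 0.0508]
tcp_rot: [[0.077, 0.997, -0.001], [0.997, -0.077, -0.002], [-0.002, -0.001, -1.0]]
force: [-0.8, -8.7, 2.7]
opening: 0.496
grasp_force: 4.2
```

```bash
python3 st.py
python3 - <<'E'
from g import *
c=cap('top','tip_t.png'); c2=cap('scene','tip_s.png')
E
```

```text
13.4333 bay x,y,z -0.1001 -0.001 0.0508 F [-0.78 -8.74  2.75] push 8.78
[ 0.1    -0.0031  0.0056 -0.0003  0.0008  0.0002]
```

Run:
```python
import cv2,numpy as np
a=cv2.imread('pics/tip_s.png')[110:300,200:400]; b=cv2.imread('pics/tip_t.png')[160:270,110:350]
a=cv2.resize(a,None,fx=2,fy=2,interpolation=2); b=cv2.resize(b,None,fx=1.667,fy=1.667,interpolation=2)
o=np.zeros((580,400,3),np.uint8); o[:380]=a; o[390:390+b.shape[0],:b.shape[1]]=b[:, :400]
cv2.imwrite('pics/tip.png',cv2.convertScaleAbs(o,alpha=1.6))
```

```text
(no output)
```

View pics/tip.png

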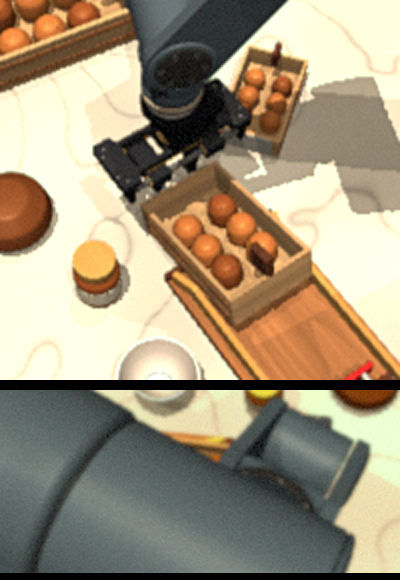

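```bash
cat > pit.py <<'E'
from fit import *
B=np.load('p.npz')['b']
def pts(q,P):  # q: x of tail, z of tail, pitch, y
    P=np.array(P)*.001; c,s=np.cos(q[2]),np.sin(q[2]); X=P[:,0]+.1
    return T(B,np.c_[q[0]+c*X-s*P[:,2],q[3]+P[:,1],q[1]+s*X+c*P[:,2]])
def pf(c,P,px):
    r=least_squares(lambda q:np.r_[(proj(c,pts(q,P))-px).ravel(),(q[3])/.003],[-.09,0,.2,0])
    return r.x,r.fun
E
python3 - <<'E'
from pit import *
c=cap('scene'); px=np.array([[311,246],[219,164],[145,206],[237,322]])/2.+[200,110]
P=[[100,60,50],[-100,60,50],[-100,-60,50],[100,-60,0]]
q,f=pf(c,P,px); print(q,np.degrees(q[2]),f.round(1))
E
```

```text
[-0.06956136 -0.01040615  0.32211055  0.00273173] 18.45557505927655 [ 0.7 -0.5 -0.8 -0.4 -0.9  0.6  0.2  0.7  0.9]
```

The tray is still nose-up at about 15° with the tail down, held by my push. I'll back off so it can tip freely.

Request:
move_arm --pt "-0.005 0 0 0 0 0 0.5" --pt "-0.015 0 0 0 0 0 0.5" --pt "-0.03 0 0 0 0 0 0.5" --pt "-0.05 0 0 0 0 0 0.5" --pt "-0.05 0 0 0 0 0 0.5" --pt "-0.05 0 0 0 0 0 0.5"

```text
time_s: 14.08
position: [0.5134, -0.1551, 0.0498]
tcp_rot: [[0.079, 0.997, -0.004], [0.997, -0.079, 0.001], [0.0, -0.004, -1.0]]
force: [0.2, -0.6, 0.6]
opening: 0.497
grasp_force: 0.0
```

```bash
python3 st.py
python3 - <<'E'
from pit import *
c=cap('scene'); old=cv2.imread('pics/tip_s.png'); new=c['image']; cv2.imwrite('pics/tip_s2.png',new)
d=cv2.absdiff(old,new).max(2); d=d[110:300,255:400]; print((d>25).sum())
# patch tracking: grip block and front-right roll motion
for n,(u,v) in dict(grip=(331,240),roll=(314,244),backroll=(311,214),frontbot=(318,270),rearL=(272,213)).items():
    t=old[v-7:v+8,u-7:u+8]; r=cv2.matchTemplate(new[v-27:v+28,u-27:u+28],t,cv2.TM_CCOEFF_NORMED); _,m,_,l=cv2.minMaxLoc(r); print(n,m.__round__(2),l[0]-20,l[1]-20)
print([(x['location'],x['conf']) for x in nets.find_in('scene','front_grip')])
E
```

```text
14.0833 bay x,y,z -0.114 0.0003 0.0498 F [ 0.15 -0.6   0.55] push 0.59
[ 0.1     0.001   0.0028 -0.0013 -0.0002 -0.0003]
4974
grip 0.72 5 13
roll 0.9 2 7
backroll 0.77 3 2
frontbot 0.72 -3 -15
rearL 0.65 13 15
[([217.9, 120.3], 0.86), ([331.3, 157.4], 0.69), ([315.1, 231.1], 0.59)]
```

```bash
cat > edge.py <<'E'
from pit import *
def state(x,m):
    if m=='A': return [x,0,np.arctan2(.022,-x),0]      # tail on counter, lip front edge
    if m=='B':                                         # nose on floor, under lip rear edge x=.01 (nose-down)
        a=np.arcsin(.006/max(.2-(.01-x),.02)); return [x,.016+.2*np.sin(a),-a,0]
    return [x,.016,0,0]
E=[((100,60,50),(-100,60,50)),((-100,60,50),(-100,-60,50)),((-100,-60,50),(100,-60,50)),((100,-60,50),(100,60,50)),((100,-60,0),(100,60,0)),((100,-60,0),(100,-60,50)),((100,60,0),(100,60,50)),((-94,-54,50),(94,-54,50)),((94,-54,50),(94,54,50)),((94,54,50),(-94,54,50)),((66,6,80),(100,6,80)),((66,-6,80),(100,-6,80))]
def scan(c,xs,modes='ABC',off=(0,0)):
    g=cv2.GaussianBlur(c['image'],(0,0),1.2).astype(np.float32); gx=cv2.Sobel(g,cv2.CV_32F,1,0); gy=cv2.Sobel(g,cv2.CV_32F,0,1)
    out=[]
    for m in modes:
        for x in xs:
          for dv in (0,1,2,3):
            q=state(x,m); sc=0;n=0
            for a,b in E:
                P=np.linspace(a,b,25); w=proj(c,pts(q,P))+[0,dv]; t=w[-1]-w[0]; L=np.hypot(*t); nn=np.array([-t[1],t[0]])/L
                W=w.astype(np.float32)
                f=lambda G:np.abs(sum(cv2.remap(G[:,:,k],W[None,:,0],W[None,:,1],1)[0]*1 for k in range(3))*1)
                d=np.abs(sum(nn[0]*cv2.remap(gx[:,:,k],W[None,:,0],W[None,:,1],1)[0]+nn[1]*cv2.remap(gy[:,:,k],W[None,:,0],W[None,:,1],1)[0] for k in range(3)))
                sc+=np.minimum(d,200).mean()*L;n+=L
            out.append((sc/n,m,round(x,3),dv))
    return sorted(out,reverse=True)
E
python3 - <<'E'
from edge import *
c=cap('scene')
for f in('onlip','tip_s','tip_s2'):
    if f!='onlip':
        c['image']=cv2.imread('pics/%s.png'%f)
        r=scan(c,np.arange(-.13,-.03,.002))
        for m in 'ABC': print(f,[tuple(np.round(k[0],1) if i==0 else k[i] for i in range(4)) for k in r if k[1]==m][:3])
E
```

```text
tip_s [(np.float64(153.2), 'A', np.float64(-0.076), 2), (np.float64(152.7), 'A', np.float64(-0.078), 2), (np.float64(152.4), 'A', np.float64(-0.062), 3)]
tip_s [(np.float64(122.7), 'B', np.float64(-0.082), 1), (np.float64(121.8), 'B', np.float64(-0.08), 1), (np.float64(120.0), 'B', np.float64(-0.08), 0)]
tip_s [(np.float64(125.2), 'C', np.float64(-0.122), 3), (np.float64(125.1), 'C', np.float64(-0.078), 0), (np.float64(125.0), 'C', np.float64(-0.116), 1)]
tip_s2 [(np.float64(145.4), 'A', np.float64(-0.072), 2), (np.float64(144.5), 'A', np.float64(-0.074), 2), (np.float64(143.9), 'A', np.float64(-0.07), 2)]
tip_s2 [(np.float64(172.5), 'B', np.float64(-0.076), 2), (np.float64(171.6), 'B', np.float64(-0.078), 3), (np.float64(170.2), 'B', np.float64(-0.08), 3)]
tip_s2 [(np.float64(169.6), 'C', np.float64(-0.074), 1), (np.float64(168.4), 'C', np.float64(-0.078), 3), (np.float64(167.9), 'C', np.float64(-0.08), 3)]
```

Edge fits: before backing off the tray was in state A (tilted, tail at x=-77 mm). Now it is in state B: tipped, nose on the floor, tail at x=-76 mm and raised. I'll push on.

Request:
move_arm --pt "0.012 0 0 0 0 0 0.5" --pt "0.025 0 0 0 0 0 0.5" --pt "0.038 0 0 0 0 0 0.5" --pt "0.05 0 0 0 0 0 0.5" --pt "0.06 0 0 0 0 0 0.5" --pt "0.07 0 0 0 0 0 0.5" --pt "0.08 0 0 0 0 0 0.5" --pt "0.09 0 0 0 0 0 0.5" --pt "0.1 0 0 0 0 0 0.5" --pt "0.11 0 0 0 0 0 0.5"

```text
time_s: 15.07
position: [0.5164, -0.1222, 0.05]
tcp_rot: [[0.078, 0.997, -0.003], [0.997, -0.078, -0.0], [-0.001, -0.003, -1.0]]
force: [0.0, -1.8, -0.1]
opening: 0.503
grasp_force: 1.2
```

```bash
python3 st.py
python3 - <<'E'
from edge import *
c=cap('scene'); print(scan(c,np.arange(-.09,-.03,.002))[:4])
E
```

```text
15.0667 bay x,y,z -0.081 -0.0002 0.05 F [ 0.02 -1.77 -0.15] push 1.77
[ 0.1    -0.0005  0.0034 -0.0009  0.0002  0.    ]
[(np.float64(161.96445788385486), 'B', np.float64(-0.07), 3), (np.float64(161.24326025299396), 'B', np.float64(-0.072), 3), (np.float64(160.27673891259985), 'B', np.float64(-0.068), 2), (np.float64(159.8128696018036), 'B', np.float64(-0.074), 3)]
```

Request:
move_arm --pt "0.009 0 0 0 0 0 0.5" --pt "0.018 0 0 0 0 0 0.5" --pt "0.027 0 0 0 0 0 0.5" --pt "0.036 0 0 0 0 0 0.5" --pt "0.045 0 0 0 0 0 0.5" --pt "0.054 0 0 0 0 0 0.5" --pt "0.063 0 0 0 0 0 0.5" --pt "0.072 0 0 0 0 0 0.5" --pt "0.081 0 0 0 0 0 0.5" --pt "0.09 0 0 0 0 0 0.5"

```text
time_s: 15.95
position: [0.5182, -0.0948, 0.05]
tcp_rot: [[0.078, 0.997, -0.004], [0.997, -0.078, 0.0], [0.0, -0.004, -1.0]]
force: [-0.1, -2.4, -0.3]
opening: 0.502
grasp_force: 1.2
```

Request:
move_arm --pt "0.009 0 0 0 0 0 0.5" --pt "0.018 0 0 0 0 0 0.5" --pt "0.027 0 0 0 0 0 0.5" --pt "0.036 0 0 0 0 0 0.5" --pt "0.045 0 0 0 0 0 0.5" --pt "0.052 0 0 0 0 0 0.5" --pt "0.058 0 0 0 0 0 0.5" --pt "0.064 0 0 0 0 0 0.5" --pt "0.07 0 0 0 0 0 0.5" --pt "0.076 0 0 0 0 0 0.5"

```text
time_s: 16.78
position: [0.52, -0.0722, 0.05]
tcp_rot: [[0.078, 0.997, -0.003], [0.997, -0.078, 0.0], [-0.0, -0.004, -1.0]]
force: [-0.3, -3.6, -0.7]
opening: 0.502
grasp_force: 1.2
```

```bash
python3 st.py
python3 - <<'E'
from edge import *
c=cap('scene'); print(scan(c,np.arange(-.06,.03,.002))[:4])
E
```

```text
16.7833 bay x,y,z -0.0309 0.0002 0.05 F [-0.25 -3.6  -0.68] push 3.61
[ 0.1     0.0006  0.0034 -0.0011  0.     -0.    ]
[(np.float64(159.02332217347185), 'B', np.float64(-0.02), 3), (np.float64(158.91956971472365), 'B', np.float64(-0.018), 2), (np.float64(157.44831610724617), 'B', np.float64(-0.022), 3), (np.float64(156.25624573516984), 'B', np.float64(-0.016), 1)]
```

Request:
move_arm --pt "0.008 0 0 0 0 0 0.5" --pt "0.016 0 0 0 0 0 0.5" --pt "0.024 0 0 0 0 0 0.5" --pt "0.032 0 0 0 0 0 0.5" --pt "0.04 0 0 0 0 0 0.5" --pt "0.048 0 0 0 0 0 0.5" --pt "0.056 0 0 0 0 0 0.5" --pt "0.064 0 0 0 0 0 0.5" --pt "0.072 0 0 0 0 0 0.5" --pt "0.08 0 0 0 0 0 0.5"

```text
time_s: 17.67
position: [0.5219, -0.0482, 0.05]
tcp_rot: [[0.078, 0.997, -0.004], [0.997, -0.078, 0.0], [-0.0, -0.004, -1.0]]
force: [-0.5, -2.7, -0.4]
opening: 0.502
grasp_force: 1.2
```

Request:
move_arm --pt "0.004 0 0 0 0 0 0.5" --pt "0.008 0 0 0 0 0 0.5" --pt "0.012 0 0 0 0 0 0.5" --pt "0.016 0 0 0 0 0 0.5" --pt "0.02 0 0 0 0 0 0.5" --pt "0.024 0 0 0 0 0 0.5" --pt "0.028 0 0 0 0 0 0.5" --pt "0.032 0 0 0 0 0 0.5"

```text
time_s: 18.33
position: [0.5227, -0.0389, 0.0501]
tcp_rot: [[0.078, 0.997, -0.003], [0.997, -0.078, 0.0], [-0.0, -0.003, -1.0]]
force: [-0.6, -2.3, 0.2]
opening: 0.501
grasp_force: 1.4
```

```bash
python3 st.py
python3 - <<'E'
from edge import *
c=cap('scene'); r=scan(c,np.arange(-.02,.04,.002)); print(r[:3],[k for k in r if k[1]=='B'][:2])
E
```

```text
18.3333 bay x,y,z 0.0026 0.0001 0.0501 F [-0.65 -2.25  0.19] push 2.3
[ 0.1     0.0004  0.0035 -0.0011  0.     -0.    ]
[(np.float64(154.51332980645864), 'C', np.float64(0.014), 3), (np.float64(154.2041422964413), 'C', np.float64(0.012), 3), (np.float64(153.5356522479426), 'B', np.float64(0.012), 3)] [(np.float64(153.5356522479426), 'B', np.float64(0.012), 3), (np.float64(151.52226700772945), 'B', np.float64(0.014), 3)]
```

Request:
move_arm --pt "0.003 0 0 0 0 0 0.5" --pt "0.006 0 0 0 0 0 0.5" --pt "0.009 0 0 0 0 0 0.5" --pt "0.012 0 0 0 0 0 0.5" --pt "0.015 0 0 0 0 0 0.5" --pt "0.018 0 0 0 0 0 0.5" --pt "0.021 0 0 0 0 0 0.5" --pt "0.024 0 0 0 0 0 0.5"

```text
time_s: 19.05
position: [0.5233, -0.0316, 0.0501]
tcp_rot: [[0.078, 0.997, -0.003], [0.997, -0.078, 0.0], [-0.0, -0.003, -1.0]]
force: [1.0, -3.4, 0.0]
opening: 0.502
grasp_force: 1.4
```

```bash
python3 st.py
python3 - <<'E'
from edge import *
c=cap('top'); c['image']=cv2.imread('pics/top0.png')
im=c['image'].astype(int); m=(im[:,:,2]>90)&(im[:,:,1]<45)&(im[:,:,0]<60)
v,u=np.nonzero(m); k=(u>110)&(u<180)&(v>180)&(v<250); 
for z in (.03,.045):
    W=np.array([ray(c,(a,b),z) for a,b in zip(u[k],v[k])]); x=(W[:,:2]-B[:2])@[np.cos(B[2]),np.sin(B[2])]; print(z,k.sum(),np.percentile(x,[2,50,98]))
E
```

```text
19.05 bay x,y,z 0.0098 0.0001 0.0501 F [ 1.01 -3.44  0.03] push 3.35
[ 0.1     0.0003  0.0035 -0.0011  0.      0.    ]
0.03 109 [0.24833602 0.25176095 0.25619367]
0.045 109 [0.2436483  0.24702432 0.25139373]
```

Request:
move_arm --pt "0.005 0 0 0 0 0 0.5" --pt "0.01 0 0 0 0 0 0.5" --pt "0.015 0 0 0 0 0 0.5" --pt "0.02 0 0 0 0 0 0.5" --pt "0.025 0 0 0 0 0 0.5" --pt "0.03 0 0 0 0 0 0.5" --pt "0.035 0 0 0 0 0 0.5" --pt "0.04 0 0 0 0 0 0.5" --pt "0.045 0 0 0 0 0 0.5" --pt "0.05 0 0 0 0 0 0.5"

```text
time_s: 19.93
position: [0.5244, -0.0166, 0.05]
tcp_rot: [[0.078, 0.997, -0.003], [0.997, -0.078, 0.0], [-0.0, -0.003, -1.0]]
force: [0.1, -2.8, 0.6]
opening: 0.498
grasp_force: 1.6
```

```bash
python3 st.py
```

```text
19.9333 bay x,y,z 0.0249 0.0001 0.05 F [ 0.1  -2.77  0.55] push 2.75
[ 0.1     0.0005  0.0034 -0.0011  0.      0.    ]
```

Request:
move_arm --pt "0.0025 0 0 0 0 0 0.5" --pt "0.005 0 0 0 0 0 0.5" --pt "0.0075 0 0 0 0 0 0.5" --pt "0.01 0 0 0 0 0 0.5"

```text
time_s: 20.27
position: [0.5246, -0.0137, 0.05]
tcp_rot: [[0.078, 0.997, -0.003], [0.997, -0.078, 0.0], [-0.0, -0.003, -1.0]]
force: [0.3, -3.6, 0.8]
opening: 0.502
grasp_force: 1.6
```

Request:
move_arm --pt "0.0025 0 0 0 0 0 0.5" --pt "0.005 0 0 0 0 0 0.5" --pt "0.0075 0 0 0 0 0 0.5" --pt "0.01 0 0 0 0 0 0.5"

```text
time_s: 20.6
position: [0.5249, -0.0111, 0.05]
tcp_rot: [[0.078, 0.997, -0.003], [0.997, -0.078, -0.0], [-0.001, -0.003, -1.0]]
force: [-1.5, -5.8, 0.2]
opening: 0.502
grasp_force: 3.0
```

Request:
move_arm --pt "0.0025 0 0 0 0 0 0.5" --pt "0.005 0 0 0 0 0 0.5" --pt "0.0067 0 0 0 0 0 0.5"

```text
time_s: 20.85
position: [0.525, -0.0096, 0.0501]
tcp_rot: [[0.078, 0.997, -0.004], [0.997, -0.078, -0.001], [-0.001, -0.003, -1.0]]
force: [-1.8, -8.7, 1.2]
opening: 0.504
grasp_force: 4.0
```

Request:
move_arm --pt "0.003 0 0 0 0 0 0.5" --pt "0.004 0 0 0 0 0 0.5" --pt "0.004 0 0 0 0 0 0.5"

```text
time_s: 21.1
position: [0.5251, -0.0087, 0.0501]
tcp_rot: [[0.078, 0.997, -0.004], [0.997, -0.078, -0.001], [-0.002, -0.003, -1.0]]
force: [-1.4, -8.3, 1.1]
opening: 0.501
grasp_force: 4.2
```

The buffer has given about 4 mm, going by the push of about 8.4 N less 2.3 N sliding friction. I'll ease off slowly, then withdraw backwards and up.

Request:
move_arm --pt "-0.002 0 0 0 0 0 0.5" --pt "-0.004 0 0 0 0 0 0.5" --pt "-0.006 0 0 0 0 0 0.5" --pt "-0.009 0 0 0 0 0 0.5" --pt "-0.012 0 0 0 0 0 0.5" --pt "-0.016 0 0 0 0 0 0.5" --pt "-0.03 0 0 0 0 0 0.5" --pt "-0.08 0 0 0 0 0 0.5" --pt "-0.16 0 0 0 0 0 0.5" --pt "-0.2 0 0 0 0 0 0.5"

```text
time_s: 21.93
position: [0.5207, -0.0689, 0.05]
tcp_rot: [[0.078, 0.997, -0.003], [0.997, -0.078, -0.0], [-0.0, -0.003, -1.0]]
force: [0.0, -0.3, -1.0]
opening: 0.501
grasp_force: 0.0
```

Request:
move_arm --pt "-0.05 0 -0.03 0 0 0 0.5" --pt "-0.12 0 -0.1 0 0 0 0.5" --pt "-0.2 0 -0.2 0 0 0 0.5" --pt "-0.3 0 -0.32 0 0 0 0.5" --pt "-0.4 0 -0.42 0 0 0 0.5" --pt "-0.45 0 -0.5 0 0 0 0.5" --pt "-0.45 0 -0.5 0 0 0 0.5" --pt "-0.45 0 -0.5 0 0 0 0.5"

```text
time_s: 22.6
position: [0.5111, -0.2037, 0.2018]
tcp_rot: [[0.081, 0.997, 0.0], [0.997, -0.081, -0.002], [-0.002, 0.001, -1.0]]
force: [0.1, 0.6, -0.2]
opening: 0.502
grasp_force: 0.0
```

```bash
python3 st.py
python3 - <<'E'
from edge import *
for n in('scene','top'):
    c=cap(n,'end_%s.png'%n); r=scan(c,np.arange(.0,.06,.001)); print(n,r[:3])
    for t in('jam','loaf','bowl','buffer','front_grip'): print(t,[(np.round(d['location'],0),round(d['conf'],2)) for d in nets.find_in(n,t)[:3]])
E
```

```text
22.6 bay x,y,z -0.1626 -0.0012 0.2018 F [ 0.09  0.59 -0.18] push -0.6
[ 1.008e-01 -4.700e-03  5.091e-01  2.000e-04  5.000e-04 -9.000e-04]
scene [(np.float64(159.071588548104), 'C', np.float64(0.047), 3), (np.float64(158.17233761681575), 'B', np.float64(0.046), 3), (np.float64(158.06330515553606), 'C', np.float64(0.041), 3)]
jam [(array([248., 244.]), 0.96)]
loaf [(array([207., 216.]), 0.58)]
bowl [(array([280., 302.]), 0.64), (array([205., 216.]), 0.31)]
buffer [(array([375., 305.]), 0.77), (array([344., 270.]), 0.44)]
front_grip [(array([212., 117.]), 0.97), (array([328., 159.]), 0.78), (array([344., 268.]), 0.68)]
top [(np.float64(162.98279597952845), 'C', np.float64(0.039), 0), (np.float64(162.60723616611384), 'C', np.float64(0.038), 0), (np.float64(160.44088076376227), 'B', np.float64(0.037), 0)]
jam [(array([264., 155.]), 0.89)]
loaf [(array([332., 137.]), 0.97)]
bowl [(array([206., 146.]), 0.93)]
buffer []
front_grip [(array([431., 240.]), 0.92), (array([186., 211.]), 0.79), (array([327., 320.]), 0.69)]
```

Run:
```python
import cv2
for n,L in dict(top=dict(jam=(267,157),loaf=(329,150),bowl=(207,149)),scene=dict(jam=(250,246),loaf=(207,217),bowl=(279,303))).items():
    o=cv2.imread(f'pics/{n}0.png');e=cv2.imread(f'pics/end_{n}.png')
    for k,(u,v) in L.items():
        for h in (12,22):
            t=o[v-h:v+h,u-h:u+h]; r=cv2.matchTemplate(e[v-h-15:v+h+15,u-h-15:u+h+15],t,cv2.TM_CCOEFF_NORMED); _,m,_,l=cv2.minMaxLoc(r); print(n,k,h,round(m,2),l[0]-15,l[1]-15)
```

```text
top jam 12 0.99 0 0
top jam 22 0.99 0 0
top loaf 12 0.22 -2 15
top loaf 22 0.6 0 -1
top bowl 12 0.99 0 0
top bowl 22 0.99 0 0
scene jam 12 0.99 0 0
scene jam 22 0.99 0 0
scene loaf 12 0.96 0 0
scene loaf 22 1.0 0 0
scene bowl 12 1.0 0 0
scene bowl 22 1.0 0 0
```

The bystanders have not moved; in the top view the arm only covers part of the loaf. The tray lies flat against the buffer, so I'll hand in.

```bash
python3 -c "
from rig import workorder; print(workorder.hand_in())"
```

```text
the job is handed in; nothing more can be done
None
```

I handed the job in: by edge fits the tray lies flat in the bay against the buffer, which gave about 4 mm by feel, and the jar, loaf and bowl are unmoved, but on the lip the tray tilted to about 15–18° because my push held the tail down, until I backed off and it tipped in.

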